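Close the thickness gauge on the tile until its ratchet slips

ROBOT

A 6-joint arm with a two-finger parallel gripper is mounted at the origin on a cart in front of the work surface, level with it; the furniture and walls round the work are solid. World frame = base frame: x ahead of the robot, y to its left, z up, the work surface at z = 0. Lengths are in mm, angles in rad, forces in N, time in s.
With the tool pointing down it reaches from about 250 to 775 mm from the base axis. Payload 4 kg.
Tool frame: the origin (TCP) lies midway between the tips of the shut fingers; the grasp point (between the pads) lies arm.grip_point_offset behind it (arm.grip_point_offset is the distance from the TCP to the grasp point, in mm); x points along the fingers, z is the direction in which the jaws open and shut, and the axes are right-handed (so a half turn about x gives the same grasp; the last joint's range is limited). The gripper opens to 85 mm and grips with 20 to 120 N. Pads are 22 mm wide; open, the fingers measure 114 mm over their backs; the gripper's body (76 mm by 85 mm) begins 54 mm behind the grasp point. The pads swing forward as they close: fully open they stand 13 mm farther back than shut.
Start: joints at [-1.414, 0.087, 1.371, -0, 1.684, -0.103], TCP at [141.284, -531.56, 231.341] pointing down, gripper open.
Joint ranges: [-3.1, 3.1], [-0.76, 2.03], [0.27, 2.55], [-1.08, 4.22], [0.17, 2.65], [-2.57, 2.57]. Speed limits (rad/s): [2.79, 2.79, 3.14, 3.14, 3.14, 3.14].

INTERFACE

Orientations are given as a unit quaternion [w, x, y, z].
In Python, from bench import sense, cams, job_done, arm gives the robot as it stands.
- The arm moves only by the tool step_arm, never from a script. Its arguments are lists of equal length, an entry for each row: "dp": the shift along the tool's x, y, z in mm, a list of three; "delta_rot": the turn, a rotation vector about the tool's x, y, z in degrees, a list of three; "jaw": the opening, from -1 (shut) to 1 (fully open), so that 0 is half open. A call has 1 to 12 rows; each row is the pose to reach, as a shift and turn from the pose measured when the call began, along the tool's axes at that moment; what a row does not reach only later rows make up. A row lasts 1/8 s, in which the tool goes at most 62.5 mm and 10.7 degrees, less where a joint would pass 70% of its speed; a pose out of reach is approached as far as the arm can. A call with a gripper value outside its range is refused whole. The fingers move at their own pace and stop on an object; "newtons" is the grip in N (left out, the last holds). Time passes only in rows, so rows that repeat a pose let the fingers close. It gives the time, the measured TCP pose, the force and the opening at its end, in the units of the state.
- sense(): the state, without advancing time (a new reading comes with each control period).
- cams.snapshot(name): name is "scene" or "top" or "wrist"; returns the picture (384x512x3 uint8, red, green, blue); there is no depth.
- cams.camera_info(name): a dict with "mtx" (3x3 intrinsics, pixels), "R" (3x3) and "t" (3): a world point X has camera coordinates R X + t. Camera axes: x right, y down, z forward; pixel columns grow to the right and rows downward; lengths in mm; the calibration is good to about 2 mm. A picture is of the moment at which its call begins: read the wrist's pose just before it. camera_info takes no time and is no camera call; for the wrist camera it gives the pose at the moment of the call.
- job_done(): hands the job in, once; it reports no verdict.
The state is a dict: "t": time; "joints": joint angles; "qd": joint speeds; "effort": joint torques, N m; "eef_pos": TCP position; "tool_rot": TCP orientation; "wrist_force": force on the tool from outside, world axes, zero at the start; "wrist_torque": the same for the moment, N m; "finger_gap": finger opening in mm.
Only numpy, scipy, OpenCV 4.12 (cv2) and the standard library are available. Lean on these libraries where they do the work, as an engineer would, in place of code of your own. Each camera call takes 0.05 s, during which the arm holds its last target.

TASK

Two bench thickness gauges stand on the worktop and one of them has a white tile lying on its anvil. Turn the ratchet knob on top of that gauge clockwise (seen from above) until the foot is down on the tile and the knob has clearly slipped on its ratchet, then let go of it, leaving the tile clamped. Leave the empty gauge as it is.

Things in the scene. Friction and masses are not known exactly. Their poses are not given: they have to be found in the camera images.
- gauge_grip (a point): Black ratchet knob on top of the gauge that holds the tile: an upright bar grip 44 mm long, 14 mm thick, 36 mm high, its top 178 mm above the worktop with a white line on one half, on a round foot (28 mm wide, 8 mm high). This point is on the knob's axis, 14 mm below the bar's top; x runs along the bar, y across it, z up; it turns with the knob. The knob keeps its height as it turns.
- gauge_spindle (a joint): Angle (rad) of that gauge's spindle and its ticked metal drum (36 mm wide, 117 to 133 mm above the worktop, under the knob). Grows as the knob turns clockwise seen from above and lowers the foot, a 20 mm disc, by 8 mm per rad. Starts between 0.15 and 0.5; the foot meets the tile at about 0.85. Until then it turns with the knob against a light friction of 0.025 N m.
- gauge_ratchet (a joint): Angle (rad) by which the knob has slipped on its ratchet, relative to the spindle; 0 at the start, grows clockwise seen from above. It slips evenly and without harm once the torque on the knob exceeds 0.08 N m, that is, when the foot presses on the tile. Turning the knob back from there opens the gauge again.
- tile: White flat loose tile, 60 x 70 x 7 mm, about 60 g, on the round steel anvil (56 mm) of its gauge, a grey C-frame fixed to the worktop: base 130 x 90 mm, arm 36 mm wide over the tile, arm top at 116 mm, open side roughly towards the robot. Origin: centre of the tile's underside, 22 mm above the worktop.
- spare_end (a point): One end of the bar grip of the empty gauge's knob, 22 mm from that knob's axis and 14 mm below the bar's top. The empty gauge is just like the other but has no tile on its anvil; leave it as it is.
Mind the look-alikes: they are no part of the job. Leave any black look-alike of the tile alone.

How it is judged:
By the outcome, as a careful person would: the job done as asked, in the order asked, and still so for the second after the job is handed in, with the robot touching nothing.
It also fails if it takes over 32 s, if anything falls off the work surface, if the arm or the gripper's body presses on something with over 40 N, if the wrist force passes 120 N, or if a joint passes its speed limit or range.

## Working session

There is one attempt and no reset: what is moved stays moved. The work goes in short steps, Python scripts to look and compute and a tool call to move; the robot and the scene stay as the last step left them, time stands still between calls to the robot, and variables do not carry over. Pictures are saved under pics/ and viewed, and the job is handed in when it is done.

Besides the shell and the picture viewer there is one more tool, called after ">>>" in YAML: its name, and indented under it one key for each argument. step_arm: Moves the arm, as the interface text tells. Its arguments: {"type":"object","properties":{"dp":{"type":"array","items":{"type":"array","items":{"type":"number"}}},"delta_rot":{"type":"array","items":{"type":"array","items":{"type":"number"}}},"jaw":{"type":"array","items":{"type":"number"}},"newtons":{"type":"number"}},"required":["dp","delta_rot","jaw"]}

```bash
mkdir -p pics; ls; python3 - <<'E'
from bench import sense,cams,arm
import cv2
print(sense()); print(arm.grip_point_offset)
for n in ("scene","top"):
    im=cams.snapshot(n); cv2.imwrite(f"pics/{n}0.png",im[:,:,::-1])
    i=cams.camera_info(n); print(n,i)
E
```

```text
pics
{'t': 0.0, 'joints': array([-1.41408187e+00,  8.80008304e-02,  1.37229388e+00,  1.41848313e-05,
        1.68360533e+00, -1.03116074e-01]), 'qd': array([-0.00129167, -0.00045231,  0.00040486, -0.00012363, -0.00037717,
        0.00061627]), 'effort': array([ 9.97599818e-04, -3.51867878e+01, -3.13269067e+01, -2.52670060e-05,
        1.08918973e-02, -4.63907142e-06]), 'eef_pos': array([ 141.21592338, -531.03604126,  230.0939848 ]), 'tool_rot': array([ 0.5599728 ,  0.43157544,  0.56115013, -0.43044585]), 'wrist_force': array([-0.2916634 ,  0.06397369,  0.20254276]), 'wrist_torque': array([-0.01114848,  0.00628958,  0.00804158]), 'finger_gap': 85.35315737011985}
18.700000000000003
scene {'mtx': array([[430.95868339,   0.        , 260.29103177],
       [  0.        , 430.95868339, 194.56508842],
       [  0.        ,   0.        ,   1.        ]]), 'R': array([[-0.83686686, -0.54702821,  0.02034689],
       [-0.35716324,  0.51748066, -0.77759127],
       [ 0.41483524, -0.65800752, -0.62844079]]), 't': array([351.62026616, 248.00719751, 964.26278517])}
top {'mtx': array([[489.45487568,   0.        , 265.66756742],
       [  0.        , 489.45487568, 198.85174522],
       [  0.        ,   0.        ,   1.        ]]), 'R': array([[-0.02958636, -0.99937372,  0.01941155],
       [-0.98405779,  0.02571474, -0.17598016],
       [ 0.17537079, -0.0243087 , -0.9842023 ]]), 't': array([ -15.0337812 ,  447.28915447, 1282.33861772])}
```

View pics/scene0.png

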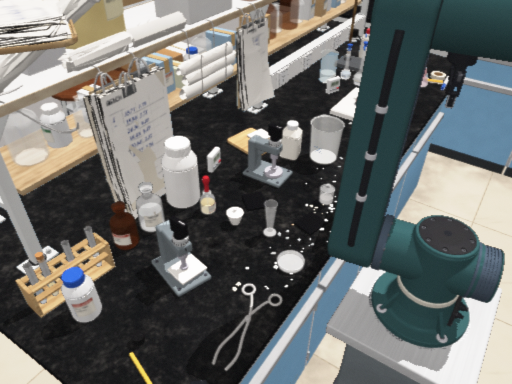

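View pics/top0.png

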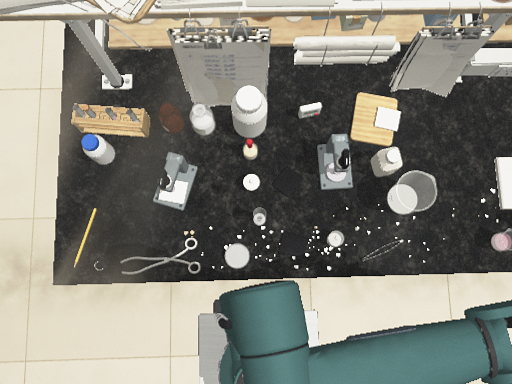

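```bash
python3 - <<'E'
import cv2,numpy as np
t=cv2.imread("pics/top0.png"); s=cv2.imread("pics/scene0.png")
f=lambda im,x,y,w,h,k:cv2.resize(im[y:y+h,x:x+w],None,fx=k,fy=k,interpolation=cv2.INTER_CUBIC)
a=f(t,140,140,75,75,5);b=f(t,300,125,75,75,5);c=f(s,140,215,75,75,5)[:225];d=f(s,235,120,75,75,5)[:225]
cv2.imwrite("pics/zoom0.png",np.vstack([np.hstack([a,b]),np.hstack([c,d])]))
E
```

```text
(no output)
```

View pics/zoom0.png

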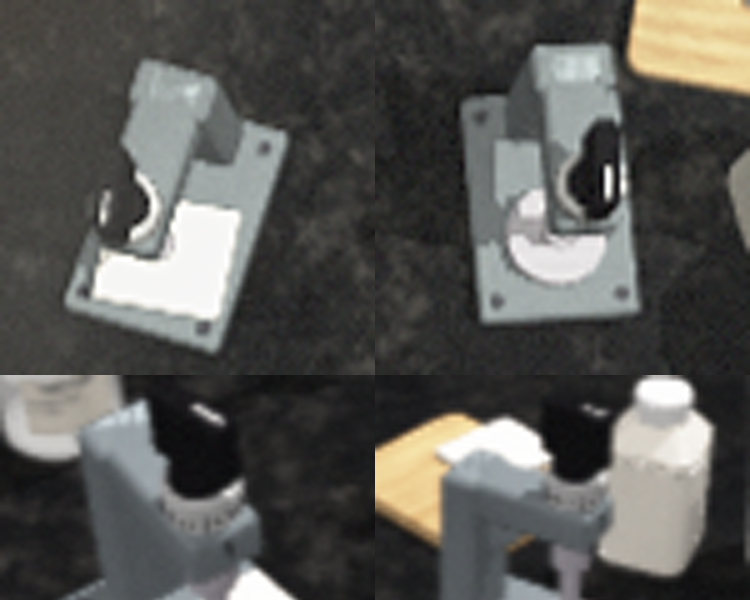

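```bash
cat > h.py <<'E'
import numpy as np,cv2
from bench import sense,cams,arm
from scipy.spatial.transform import Rotation as Ro
def ray(i,p):
    K,R,t=i["mtx"],i["R"],i["t"]; d=R.T@np.linalg.solve(K,[p[0],p[1],1.]); return -R.T@t,d
def onz(i,p,z):
    c,d=ray(i,p); return c+d*(z-c[2])/d[2]
def proj(i,X):
    c=i["R"]@np.asarray(X,float)+i["t"]; q=i["mtx"]@c; return q[:2]/q[2]
def rot(s): return Ro.from_quat(np.roll(s["tool_rot"],-1))
E
python3 - <<'E'
from h import *
i=cams.camera_info("top"); print("c",ray(i,(0,0))[0], "scene c",ray(cams.camera_info("scene"),(0,0))[0])
print("drum",onz(i,(166,181),133),"knobtop",onz(i,(163.5,181),178))
print("tile corner",[onz(i,(140+a/5,140+b/5),29)[:2] for a,b in((242,210),(220,320),(92,300),(178,200))])
print("base corners",[onz(i,(140+a/5,140+b/5),12)[:2] for a,b in((288,130),(215,352),(65,305))])
j=cams.camera_info("scene")
print("scene drum",onz(j,(140+200/5,215+(505-375)/5),125))
s=sense();w=cams.camera_info("wrist");print(rot(s).as_matrix(),w, ray(w,(256,192)))
E
```

```text
c [ 214.82884631    4.64569675 1341.0864689 ] scene c [-17.17178193 698.49944527 791.67591559]
drum [482.21332379 224.00005624 133.        ] knobtop [472.40654275 221.85484153 178.        ]
tile corner [array([500.88892654, 181.92255326]), array([440.24043825, 193.92213446]), array([453.06075251, 263.0794001 ]), array([507.36360073, 216.77611126])]
base corners [array([549.50183583, 158.59606068]), array([425.456946  , 199.10921656]), array([453.74527482, 281.15713031])]
scene drum [478.41714097 232.64237173 125.        ]
[[-3.01854481e-04  9.66446494e-01  2.56867830e-01]
 [ 2.04002233e-03  2.56867903e-01 -9.66444369e-01]
 [-9.99997874e-01  2.32290547e-04 -2.04910916e-03]] {'mtx': array([[327.91756136,   0.        , 253.16808359],
       [  0.        , 327.91756136, 190.44182481],
       [  0.        ,   0.        ,   1.        ]]), 'R': array([[ 0.25617769, -0.96662441, -0.00320002],
       [-0.92369181, -0.2457726 ,  0.2939205 ],
       [-0.28489721, -0.07234004, -0.95582451]]), 't': array([-548.74519354,  -37.42957092,  379.98496713])} (array([ 214.25954767, -512.14153328,  372.4442664 ]), array([-0.28707398, -0.08185571, -0.95445552]))
```

```bash
python3 - <<'E'
from h import *
i=cams.camera_info("top");j=cams.camera_info("scene")
print("scene line",onz(j,(140+190/5,215+30/5),178),onz(j,(140+224/5,215+48/5),178))
print("top line",onz(i,(140+104/5,140+188/5),178),onz(i,(140+97/5,140+218/5),178))
from scipy.spatial.transform import Rotation as R
s=sense();r=rot(s)
T=np.array([470,224,300.])
print(r.inv().apply(T-s["eef_pos"]))
E
```

```text
scene line [481.62644386 227.59961185 178.        ] [462.66076334 227.98354912 178.        ]
top line [480.99991968 228.42804218 178.        ] [466.22680166 231.679712   178.        ]
[ -68.3229512   511.74816434 -645.44119257]
```

>>> step_arm:
  dp:
    - [-60, 20, -25]
    - [-68, 66, -83]
    - [-68, 112, -141]
    - [-68, 158, -199]
    - [-68, 204, -257]
    - [-68, 250, -315]
    - [-68, 296, -373]
    - [-68, 342, -431]
    - [-68, 388, -489]
    - [-68, 434, -547]
    - [-68, 480, -605]
    - [-68, 512, -645]
  delta_rot:
    - [-8, 0, 0]
    - [-18, 0, 0]
    - [-28, 0, 0]
    - [-38, 0, 0]
    - [-48, 0, 0]
    - [-58, 0, 0]
    - [-68, 0, 0]
    - [-78, 0, 0]
    - [-88, 0, 0]
    - [-98, 0, 0]
    - [-108, 0, 0]
    - [-118, 0, 0]
  jaw: [1, 1, 1, 1, 1, 1, 1, 1, 1, 1, 1, 1]

```text
t: 1.6
eef_pos: [427.7, 127.7, 299.2]
tool_rot: [0.657, -0.26, 0.657, 0.261]
wrist_force: [1.3, -0.4, 0.3]
finger_gap: 85.2
```

```bash
python3 - <<'E'
from h import *
s=sense();r=rot(s);z=r.as_matrix()[:,2];print(np.degrees(np.arctan2(z[1],z[0])),s["joints"])
print(r.inv().apply(np.array([470,224,300.])-s["eef_pos"]))
E
```

```text
43.2478354379262 [ 1.61835303e-01 -1.48513606e-01  1.46692277e+00  1.57645170e-03
  1.82314799e+00 -5.92588731e-01]
[-0.70700904 41.1794063  96.80509652]
```

>>> step_arm:
  dp:
    - [-1, 18, 42]
    - [-1, 36, 84]
    - [-1, 41, 97]
    - [-1, 41, 97]
    - [-1, 41, 97]
    - [-1, 41, 97]
  delta_rot:
    - [-9, 0, 0]
    - [-18, 0, 0]
    - [-28, 0, 0]
    - [-38, 0, 0]
    - [-47, 0, 0]
    - [-47, 0, 0]
  jaw: [1, 1, 1, 1, 1, 1]

```text
t: 2.35
eef_pos: [470.1, 224.1, 299.7]
tool_rot: [0.499, -0.5, 0.499, 0.501]
wrist_force: [-0.4, -0.1, -0.4]
finger_gap: 85.4
```

```bash
python3 - <<'E'
from h import *
s=sense();i=cams.camera_info("wrist");im=cams.snapshot("wrist");print(s["eef_pos"],s["joints"])
b=np.ascontiguousarray(im[:,:,::-1]);cv2.imwrite("pics/w1raw.png",b)
print(proj(i,(477,224,178)),ray(i,(256,192))[0])
cv2.imwrite("pics/w1.png",cv2.resize(b,None,fx=1.5,fy=1.5))
E
```

```text
[470.10045032 224.05963112 299.66632924] [ 3.34917807e-01  1.91387865e-02  1.30781354e+00  1.56205749e-03
  1.81554150e+00 -1.23815682e+00]
[252.69400953 191.09802665] [395.78887891 223.6647713  441.9570041 ]
```

View pics/w1.png

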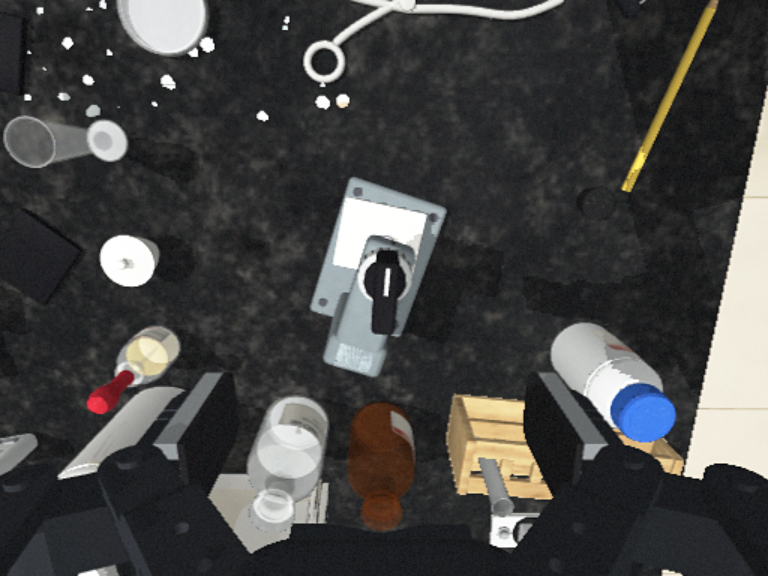

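```bash
python3 - <<'E'
import cv2
b=cv2.imread("pics/w1raw.png");c=b[150:240,210:300]
c=cv2.convertScaleAbs(c,alpha=1.6,beta=20)
cv2.imwrite("pics/w1z.png",cv2.resize(c,None,fx=6,fy=6,interpolation=cv2.INTER_CUBIC))
E
```

```text
(no output)
```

View pics/w1z.png

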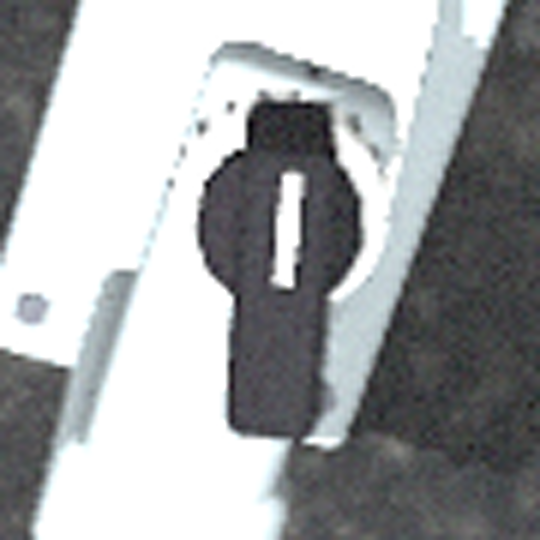

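```bash
python3 - <<'E'
from h import *
i=cams.camera_info("wrist")
q=lambda a,b:onz(i,(210+a/6-.4,150+b/6-.4),178)[:2]
print("centre",q(283,290),"far end",q(270,434),"near",q(292,148), "len",np.linalg.norm(q(270,434)-q(292,148)))
print("width",np.linalg.norm(q(232,370)-q(325,372)))
a,b=q(290,174),q(284,287);d=b-a;print("line",a,b,np.degrees(np.arctan2(d[1],d[0])))
d=q(270,434)-q(292,148);print(np.degrees(np.arctan2(d[1],d[0])))
# white line by mask
im=cv2.imread("pics/w1raw.png");g=cv2.cvtColor(im,6)
m=(g[178:199,254:262]>90).astype(np.uint8);n,l,st,ce=cv2.connectedComponentsWithStats(m);print(st,ce)
ys,xs=np.nonzero(m);p=cv2.fitLine(np.c_[xs,ys].astype(np.float32),2,0,.01,.01).ravel();print(p)
# drum outline centre z=133
print(onz(i,(210+285/6,150+215/6),142))
s=sense();r=rot(s);print(r.as_matrix().round(4),s["eef_pos"])
E
```

```text
centre [483.16779697 227.39381661] far end [505.09614544 225.60552628] near [462.49043813 228.55194143] len 42.707466058792654
width 13.318941298835579
line [466.20897435 228.29478453] [482.72143206 227.53323759] -2.640583834894589
-3.956014626039736
[[  0   0   8  21 102]
 [  1   1   6  19  66]] [[ 3.52941176 10.07843137]
 [ 3.45454545  9.87878788]]
[ 0.08657079 -0.9962457   3.4545455   9.878788  ]
[482.93944654 228.55162706 142.        ]
[[-0.0012 -1.     -0.0017]
 [ 0.0012 -0.0017  1.    ]
 [-1.      0.0012  0.0012]] [470.09274243 223.98493144 299.79237895]
```

>>> step_arm:
  dp:
    - [40, -13, 3.5]
    - [90, -13, 3.5]
    - [110, -13, 3.5]
    - [110, -13, 3.5]
  delta_rot:
    - [3.5, 0, 0]
    - [3.5, 0, 0]
    - [3.5, 0, 0]
    - [3.5, 0, 0]
  jaw: [0, 0, 0, 0]
  newtons: 30

```text
t: 2.9
eef_pos: [481.6, 227.1, 187.3]
tool_rot: [0.513, -0.483, 0.517, 0.486]
wrist_force: [0.5, 0.9, -0.2]
finger_gap: 42.2
```

```bash
python3 - <<'E'
from h import *
s=sense();i=cams.camera_info("wrist");im=cams.snapshot("wrist");print(s["eef_pos"],s["finger_gap"])
b=np.ascontiguousarray(im[:,:,::-1]);cv2.imwrite("pics/w2raw.png",b)
print(proj(i,(483,227.4,178)),proj(i,(505,226,178)),proj(i,(461,228.7,178)))
cv2.imwrite("pics/w2.png",cv2.resize(cv2.convertScaleAbs(b,alpha=1.5,beta=15),None,fx=1.5,fy=1.5))
print(rot(s).as_matrix().round(4))
E
```

```text
[481.62914667 227.05736905 187.28971754] 42.20681796370848
[253.83381166 245.59822871] [253.74915218 283.50840885] [253.72151458 204.70967228]
[[-6.200e-03 -9.981e-01  6.130e-02]
 [-5.000e-04  6.130e-02  9.981e-01]
 [-1.000e+00  6.100e-03 -9.000e-04]]
```

View pics/w2.png

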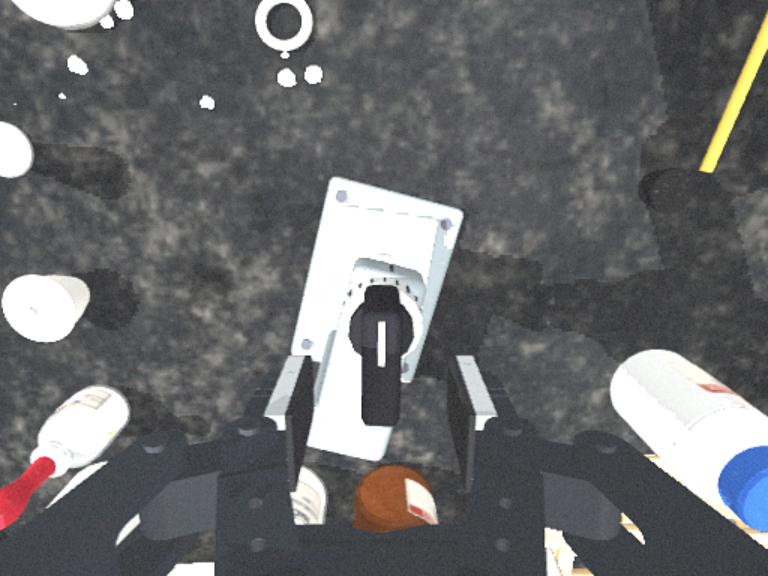

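>>> step_arm:
  dp:
    - [22, -1.5, 0.3]
    - [41, -1.5, 0.3]
    - [41, -1.5, 0.3]
    - [41, -1.5, 0.3]
    - [41, -1.5, 0.3]
    - [41, -1.5, 0.3]
    - [41, -1.5, 0.3]
  delta_rot:
    - [0, 0, 0]
    - [0, 0, 0]
    - [0, 0, 0]
    - [0, 0, 0]
    - [0, 0, 0]
    - [0, 0, 0]
    - [0, 0, 0]
  jaw: [0, 0, 0, -0.6, -1, -1, -1]
  newtons: 30

```text
t: 3.82
eef_pos: [485.2, 227.3, 150.6]
tool_rot: [0.516, -0.485, 0.515, 0.484]
wrist_force: [0.3, -2.8, 6.0]
finger_gap: 13.4
```

```bash
python3 - <<'E'
from h import *
s=sense();im=cams.snapshot("wrist");print(s)
b=np.ascontiguousarray(im[:,:,::-1]);cv2.imwrite("pics/w3raw.png",b)
cv2.imwrite("pics/w3.png",cv2.resize(cv2.convertScaleAbs(b,alpha=1.5,beta=15),None,fx=1.5,fy=1.5))
E
```

```text
{'t': 3.825, 'joints': array([ 3.32216379e-01,  8.46637660e-02,  1.53414943e+00,  1.85587137e-04,
        1.52149658e+00, -1.17715587e+00]), 'qd': array([-0.00125388,  0.00032173,  0.00075736,  0.00050714, -0.0017945 ,
        0.00155727]), 'effort': array([ 1.29320405e+00, -3.09990227e+01, -2.82107913e+01,  8.42090473e-01,
       -5.03563229e-01,  5.94956175e-03]), 'eef_pos': array([485.16549322, 227.32110859, 150.61848513]), 'tool_rot': array([ 0.51556046, -0.48453437,  0.51467933,  0.48428199]), 'wrist_force': array([ 0.34474278, -2.82304644,  6.04876968]), 'wrist_torque': array([-0.55554242,  0.13537163,  0.02896522]), 'finger_gap': 13.44313037125232}
```

View pics/w3.png

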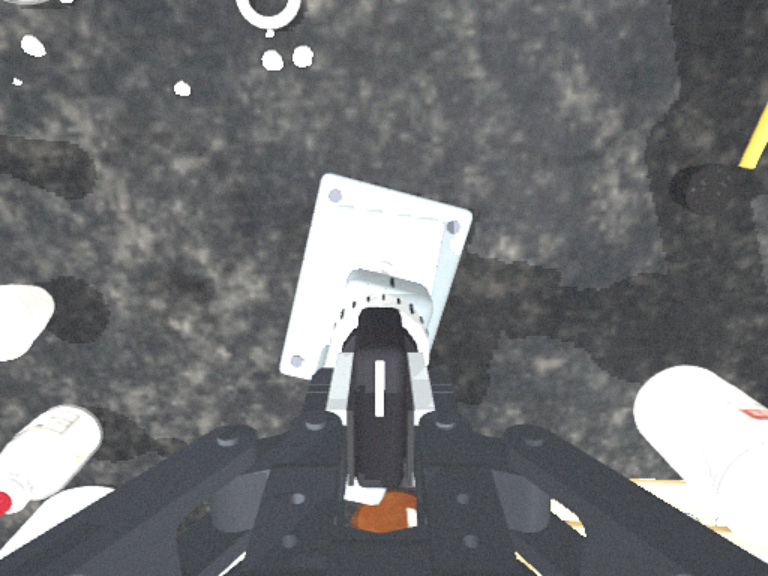

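```bash
python3 - <<'E'
from h import *
s=sense();i=cams.camera_info("wrist")
for x in (481,483,485): print(1.5*proj(i,(x,227.3,178)))
print(onz(i,(380/1.5,416/1.5),178))
print(rot(s).as_matrix().round(4))
E
```

```text
[378.50104541 412.28074538]
[378.97310392 418.87436502]
[379.440943   425.40904851]
[482.1466271  227.62701377 178.        ]
[[ 1.200e-03 -9.981e-01  6.140e-02]
 [ 6.000e-04  6.140e-02  9.981e-01]
 [-1.000e+00 -1.200e-03  6.000e-04]]
```

>>> step_arm:
  dp:
    - [0, 0, -0.3]
    - [0, 0.1, -0.6]
    - [0, 0.2, -0.8]
    - [0, 0.3, -1.1]
    - [0, 0.4, -1.3]
    - [0, 0.6, -1.5]
  delta_rot:
    - [7, 0, 0]
    - [14, 0, 0]
    - [21, 0, 0]
    - [28, 0, 0]
    - [35, 0, 0]
    - [42, 0, 0]
  jaw: [-1, -1, -1, -1, -1, -1]

```text
t: 4.62
eef_pos: [485.1, 226.9, 150.7]
tool_rot: [0.656, -0.266, 0.654, 0.267]
wrist_force: [1.6, 1.5, -1.8]
finger_gap: 13.3
```

```bash
python3 - <<'E'
from h import *
s=sense();i=cams.camera_info("wrist");im=cams.snapshot("wrist");print(s["eef_pos"],s["joints"],s["wrist_force"],s["wrist_torque"],s["finger_gap"])
z=rot(s).as_matrix()[:,2];print(np.degrees(np.arctan2(z[1],z[0])),rot(s).as_matrix()[:,0])
b=np.ascontiguousarray(im[:,:,::-1]);cv2.imwrite("pics/w4raw.png",b)
cv2.imwrite("pics/w4.png",cv2.resize(cv2.convertScaleAbs(b,alpha=1.5,beta=15),None,fx=1.5,fy=1.5))
E
```

```text
[485.07587488 226.91000093 150.7458511 ] [ 0.33047587  0.08213977  1.53661208  0.00193498  1.51908233 -0.44239099] [ 1.60208619  1.4653352  -1.75287146] [ 0.31652216 -0.36598612  0.06704957] 13.282561346270471
44.27646987211429 [ 0.00292812  0.00304745 -0.99999107]
```

View pics/w4.png

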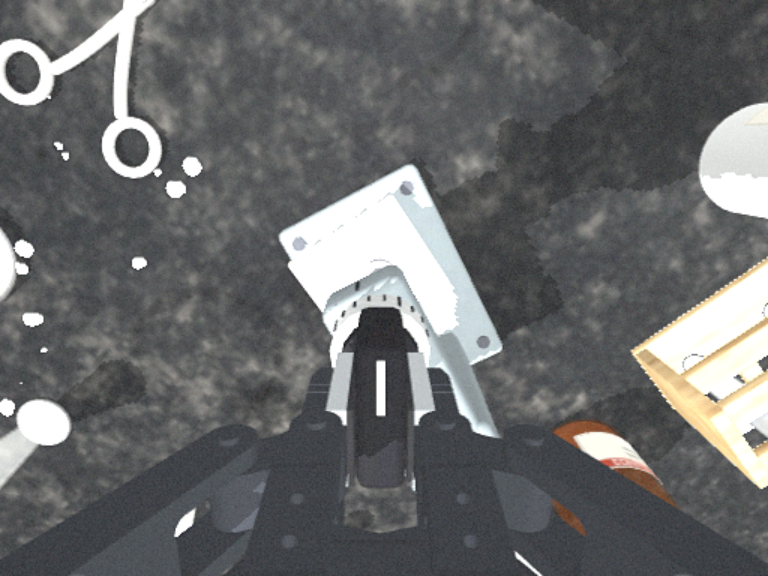

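>>> step_arm:
  dp:
    - [0, 0, -0.3]
    - [0, 0.1, -0.6]
    - [0, 0.2, -0.8]
    - [0, 0.3, -1.1]
    - [0, 0.4, -1.3]
    - [0, 0.6, -1.5]
    - [0, 0.8, -1.7]
    - [0, 0.9, -1.8]
    - [0, 0.9, -1.8]
  delta_rot:
    - [7, 0, 0]
    - [14, 0, 0]
    - [21, 0, 0]
    - [28, 0, 0]
    - [35, 0, 0]
    - [42, 0, 0]
    - [49, 0, 0]
    - [54, 0, 0]
    - [54, 0, 0]
  jaw: [-1, -1, -1, -1, -1, -1, -1, -1, -1]

```text
t: 5.8
eef_pos: [484.7, 226.7, 150.8]
tool_rot: [0.707, 0.062, 0.702, -0.058]
wrist_force: [5.2, 1.4, -2.8]
finger_gap: 13.2
```

```bash
python3 - <<'E'
from h import *
s=sense();im=cams.snapshot("wrist");print(s["eef_pos"],s["joints"],s["wrist_force"],s["wrist_torque"],s["finger_gap"])
z=rot(s).as_matrix()[:,2];print(np.degrees(np.arctan2(z[1],z[0])))
b=np.ascontiguousarray(im[:,:,::-1]);cv2.imwrite("pics/w5raw.png",b)
w4=cv2.imread("pics/w4raw.png");w3=cv2.imread("pics/w3raw.png")
f=lambda q:cv2.resize(q[170:340,190:320],None,fx=2,fy=2,interpolation=cv2.INTER_CUBIC)
cv2.imwrite("pics/w5c.png",np.hstack([f(w3),f(w4),f(b)]))
cv2.imwrite("pics/w5s.png",cams.snapshot("scene")[210:300,140:230,::-1].repeat(6,0).repeat(6,1))
E
```

```text
[484.70082649 226.73479203 150.78439745] [0.33044544 0.07839261 1.54056901 0.00184957 1.51490128 0.50065562] [ 5.16047454  1.40893682 -2.84251967] [ 0.13496285 -0.95256901  0.04618953] 13.245816413326848
-9.758736463215989
```

View pics/w5c.png

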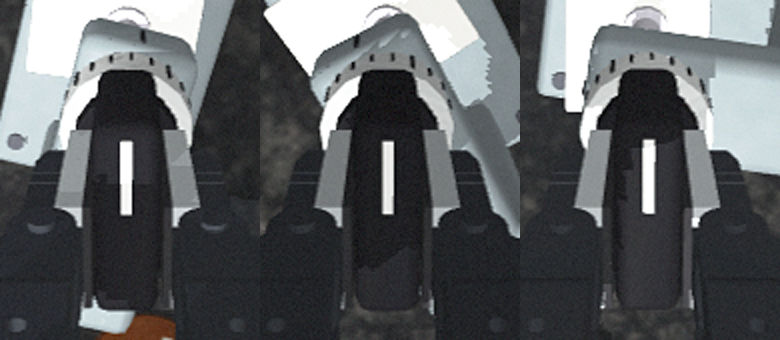

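View pics/w5s.png

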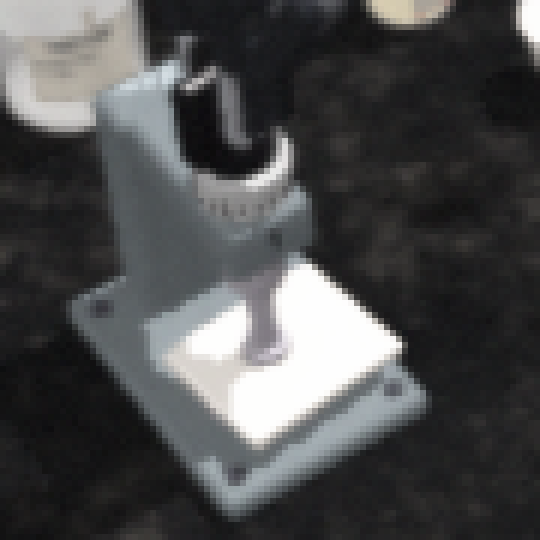

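>>> step_arm:
  dp:
    - [0, 0, 0]
    - [0, 0, 0]
    - [0, 0, 0]
    - [0, 0, 0]
    - [-15, 0, 0]
    - [-45, 0, 0]
    - [-100, 0, 0]
    - [-130, 0, 0]
    - [-150, 0, 0]
    - [-150, 0, 0]
  delta_rot:
    - [0, 0, 0]
    - [0, 0, 0]
    - [0, 0, 0]
    - [0, 0, 0]
    - [0, 0, 0]
    - [0, 0, 0]
    - [0, 0, 0]
    - [0, 0, 0]
    - [0, 0, 0]
    - [0, 0, 0]
  jaw: [-0.5, 0, 0, 0, 0, 0, 0, 0, 0, 0]

```text
t: 7.15
eef_pos: [484.5, 226.4, 304.1]
tool_rot: [0.709, 0.062, 0.7, -0.057]
wrist_force: [0.0, -0.0, -1.0]
finger_gap: 42.5
```

```bash
python3 - <<'E'
from h import *
s=sense();i=cams.camera_info("wrist");im=cams.snapshot("wrist");print(s["eef_pos"],s["wrist_force"],s["finger_gap"])
z=rot(s).as_matrix()[:,2];print(np.degrees(np.arctan2(z[1],z[0])))
b=np.ascontiguousarray(im[:,:,::-1]);cv2.imwrite("pics/w6raw.png",b)
u,v=proj(i,(483,227.4,178)).astype(int);print(u,v)
f=lambda q:cv2.resize(q,(390,390),interpolation=cv2.INTER_CUBIC)
sc=cams.snapshot("scene")[:,:,::-1]
cv2.imwrite("pics/w6c.png",np.hstack([f(cv2.convertScaleAbs(b[v-50:v+50,u-50:u+50],alpha=1.4,beta=15)),f(sc[210:300,140:230])]))
cv2.imwrite("pics/s6.png",sc)
E
```

```text
[484.50133151 226.3835485  304.13413764] [ 0.01207531 -0.02545187 -1.02152472] 42.49969964857825
-9.727102964170284
249 182
```

View pics/w6c.png

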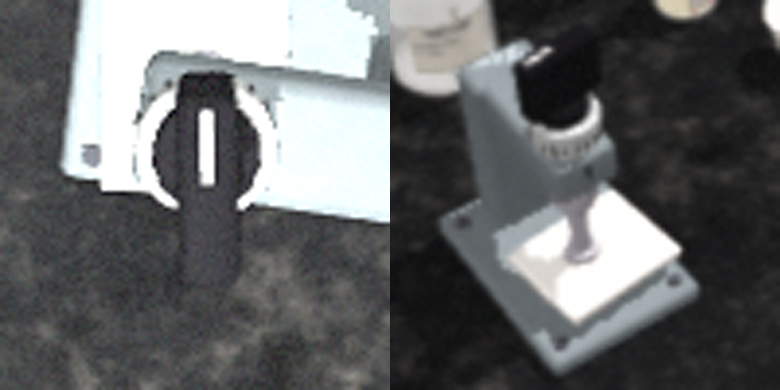

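View pics/s6.png

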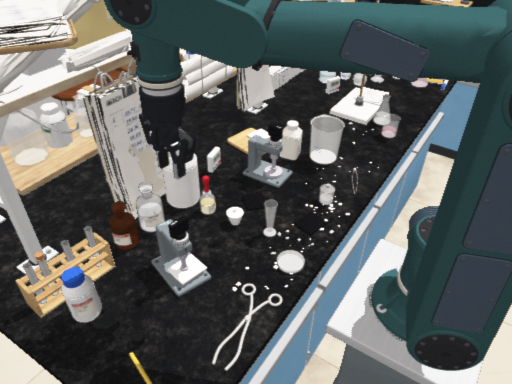

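```bash
python3 -c "
from bench import job_done
print(job_done())"
```

```text
the job is handed in; nothing more can be done
None
```

The white tile is clamped on its gauge and the knob is released. I handed the job in at about 7.3 s of the 32 s allowed.

- **What I did:** I found the gauge holding the tile (knob axis at about x 483, y 227 mm) and gripped its bar with 30 N. I turned it about 96° (1.68 rad) clockwise seen from above, then opened the fingers and backed off 150 mm straight up.
- **Slip:** The spindle starts at 0.15 to 0.5 rad and the foot meets the tile at about 0.85. That leaves roughly 1 rad or more of ratchet slip. I worked this out from the turn angle; I did not read it off the drum ticks.
- **Final checks:** The scene picture shows the foot down on the tile. The wrist picture shows the knob still lined up with the tool after release, so it had not turned back. With the arm clear, the wrist force was about 1 N. The empty gauge was not approached.
- **Small disagreement:** On closing, the tool sat about 2 mm off along the bar and 4 mm above its target. I allowed for the 2 mm while turning. The wrist force readings I took stayed under 7 N.

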